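# Seat the vial carrier, then unlatch the sample hutch and hold its gate open

## Task

Get the sample hutch ready for unloading: lower the loose carrier plate over the two locating pins of the nest beside the hutch until it lies flush, and let go of it. Then squeeze the tab and post of the catch next to the gate's hinge together until it releases, after that do the same with the other catch (never the other way round), take the gate by its upright handle, swing it past its detent and hold it wide open, at 60 degrees or more; its spring pulls it back, so finish while still holding it there. Do not disturb the bottle, the beaker or the timer.

Things in the scene. Friction and masses are not known exactly. Their poses are not given: they have to be found in the camera images.
- hutch: White and aluminium sample hutch, fixed; place and yaw vary. Origin on the worktop under the cabin's middle; its front (gate side) faces -x, +y is the hinge side, z up. Cabin x -50 to 60, y -100 to 100, 100 mm high; the aluminium front beam (x -50 to -14) has its top at z 100 and carries both catches. Beside the hinge the 8 mm base plate runs on to y 210 with the nest, open above.
- nest (a point): Centre of the nest's flat white seat (68 x 92 mm, 16 mm above the worktop), axes as the hutch; at (-15, 154, 16) mm in the hutch frame. Two fixed steel pins stand on the seat at 32 mm to either side along y: 8 mm diameter, 15 mm tall, the top 5 mm tapering to 3 mm.
- carrier: Loose aluminium carrier plate, 64 (x) x 90 (y) x 8 mm, about 150 g, flat on the worktop; origin at the centre of its underside. Two through holes of 11 mm diameter at 32 mm to either side of the centre along its y. In its middle an upright lifting fin, 10 mm thick (x), 32 mm long (y), its top 44 mm above the underside: pinch it across x. Dark vial marks on top. Fits either way round.
- gate_hinge (a point): On the gate's vertical hinge axis, 100 mm above the worktop, axes as the hutch; at (-62, 88, 100) mm in the hutch frame.
- gate_handle (a point): Top centre of the gate's upright handle, a black square post 14 x 14 mm, free over its top 40 mm (a bracket holds it below). Its top is 129 mm above the worktop, 55 mm in front of the gate's plane, 140 mm along the gate from the hinge axis: at (-117, -52, 129) mm in the hutch frame when shut. Axes turn with the gate; shut they are as the hutch's. Can be pinched across its y from above.
- gate (a joint): Gate angle, rad: 0 shut, 1.6 end stop; opening swings the free end out of the front to -x of the hutch (clockwise from above) about the upright hinge axis. The catches hold it within 0.1 rad until both are released. A spring pulls it shut with 1.5 to 2.5 N at the handle; a ball detent resists between 0.4 and 0.6 with about 3 N more and is passed at 0.85. Let go, the gate swings back.
- catch_a (a joint): Slide of the first catch's tab (next to the hinge), m: 0 latched (starts at 0 to 0.0015), 0.018 end stop; grows as the tab moves to +y of the hutch, towards its fixed post. The gate is free of it from about 0.009. Stays where it is pushed (3 N friction, no spring).
- catch_b (a joint): The same for the tab of the second catch, the one at the gate's free end.
- catch_a_squeeze (a point): First catch: where the middle between the fingers belongs for the squeeze (tab then ends between 0.012 and its stop); at (-32, 42.5, 113) mm in the hutch frame, 13 mm above the beam, axes as the hutch. Black tab and aluminium post are each 10 mm wide (y), 18 (x), 26 tall above the beam. Post 3.5 to 13.5 mm on this point's +y side; latched tab 16.5 to 26.5 mm on its -y side. 25 mm free beside.
- catch_b_squeeze (a point): The same point of the second catch; at (-32, -49.5, 113) mm in the hutch frame.
- catch_a_tab (a point): Top centre of the first catch's sliding tab, 126 mm above the worktop.
- catch_b_tab (a point): Top centre of the second catch's sliding tab.
- catch_a_post: Fixed post of the first catch; origin at its foot on the beam.
- catch_b_post: Fixed post of the second catch; origin at its foot on the beam.
- bottle: Bystander: small bottle with blue cap, 47 mm across, 103 mm high, origin at its foot.
- beaker: Bystander: small clear beaker, 52 mm across, 70 mm high, origin at its foot.
- timer: Bystander: white bench timer, 52 x 64 x 18 mm, origin at its underside.
Not all that is in view belongs to the job. What is shaped like the carrier but pink is not meant.

How it is judged:
By the outcome, as a careful person would: the job done as asked, in the order asked, and still so for the second after the job is handed in, while the arm keeps its last pose, push and grip.
It also fails if it takes over 72 s, if anything falls off the work surface, if the arm or the gripper's body presses on something with over 40 N, if the wrist force passes 120 N, or if a joint passes its speed limit or range.

## Robot

A 6-joint arm with a two-finger parallel gripper is mounted at the origin on a cart in front of the work surface, level with it; the furniture and walls round the work are solid. World frame = base frame: x ahead of the robot, y to its left, z up, the work surface at z = 0. Lengths are in mm, angles in degrees, forces in N, time in s.
With the tool pointing down it reaches from about 350 to 850 mm from the base axis. Payload 8.1 kg.
Tool frame: the origin (TCP) lies at the very end of the fingers, on their centre line; the grasp point (between the pads) lies 19 mm behind it; z points along the fingers, y is the line along which they close (so a half turn about z gives the same grasp; the last joint's range is limited). The gripper opens to 85 mm and grips with 20 to 120 N. Pads are 22 mm wide; open, the fingers measure 114 mm over their backs; the gripper's body (76 mm by 85 mm) begins 54 mm behind the grasp point. The pads swing forward as they close: fully open they stand 13 mm farther back than shut.
Start: joints at [-73.132, 7.471, 85.268, -0, 87.261, -4.893], TCP at [222.461, -557.24, 231.292] pointing down, gripper open.
Joint ranges: [-169.43, 169.43], [-51.17, 129.36], [1.28, 143.12], [-76.62, 256.62], [0, 156.53], [-152.29, 152.29]. Speed limits (degrees/s): [136.94, 136.94, 159.86, 180, 180, 180].

## Interface

Orientations are given as [roll, pitch, yaw] about the fixed x, y, z axes, in that order (R = Rz(yaw) Ry(pitch) Rx(roll)).
In Python, from bench import status, viewer, job gives the robot as it stands.
- The arm moves only by the tool arm_command, never from a script. Its argument "targets" is a list that holds one entry, the list of rows, each a list of 7 numbers: the shift along the world's x, y, z in m, then the turn, a rotation vector about the world's x, y, z in rad, then the opening, from -1 (shut) to 1 (fully open). In form: [[[dx, dy, dz, rx, ry, rz, gripper], ...]]. A call has 1 to 10 rows; each row shifts and turns the commanded pose from where the row before left it; what a row does not reach is not made up. A row lasts 1/8 s, in which the tool goes at most 62.5 mm and 10.7 degrees, less where a joint would pass 70% of its speed; a pose out of reach is approached as far as the arm can. A call with a gripper value outside its range is refused whole. The fingers move at their own pace and stop on an object; "force" is the grip in N (left out, the last holds). Time passes only in rows, so rows that do not move let the fingers close. It gives the time, the measured TCP pose, the force, the opening and the grip force at its end, in the units of the state.
- status.sense(): the state, without advancing time (a new reading comes with each control period).
- viewer.snapshot(name): name is "scene" or "top"; returns the picture (384x512x3 uint8, red, green, blue); there is no depth.
- viewer.camera_model(name): a dict with "vertical_fov" (degrees; the focal length in pixels is half the picture's height over the tangent of half this angle, whatever the lens; pixels are square), "cx", "cy" (the principal point, pixels), "xyz" and "attitude" of the camera in the world. Camera axes: x right, y down, z forward; pixel columns grow to the right and rows downward; lengths in mm; the calibration is good to about 2 mm. A picture is of the moment at which its call begins. camera_model takes no time and is no camera call.
- job.hand_in(): hands the job in; it is judged then, once.
The state is a dict: "time": time; "joint_pos": joint angles; "qd": joint speeds; "joint_efforts": joint torques, N m; "tool_pos": TCP position; "tcp_rot": TCP orientation; "ft_force": force on the tool from outside, world axes, zero at the start; "wrist_torque": the same for the moment, N m; "finger_gap": finger opening in mm; "grip_force": force on a finger pad.
Only numpy, scipy, OpenCV 4.12 (cv2) and the standard library are available. Lean on these libraries where they do the work, as an engineer would, in place of code of your own. Each camera call takes 0.05 s, during which the arm holds its last target. There are 200 camera calls.

## Working session

There is one attempt and no reset: what is moved stays moved. The work goes in short steps, Python scripts to look and compute and a tool call to move; the robot and the scene stay as the last step left them, time stands still between calls to the robot, and variables do not carry over. Pictures are saved under pics/ and viewed, at most 10 in all, crops included, and the job is handed in when it is done.

Besides the shell and the picture viewer there is one more tool, called after "Emit:" as a command line: name --argument value ..., lists and objects as JSON in quotes. arm_command: Moves the arm, as the interface text tells. Its arguments: {"type":"object","properties":{"targets":{"type":"array"},"force":{"type":"number"}},"required":["targets"]}

```bash
mkdir -p pics; python3 - <<'E'
from bench import status, viewer, job
import cv2
s=status.sense();print(s['time'],s['tool_pos'],s['tcp_rot'],s['finger_gap'])
for n in("scene","top"):
    print(viewer.camera_model(n))
    cv2.imwrite(f"pics/{n}0.png",cv2.cvtColor(viewer.snapshot(n),cv2.COLOR_RGB2BGR))
E
```

```text
0.0 [ 222.30651914 -556.70308994  230.23290829] [-1.79893806e+02 -9.43004070e-03  2.17615289e+01] 85.56556227533859
{'vertical_fov': 50.34188396391888, 'cx': 258.2530707961814, 'cy': 186.31466061153495, 'xyz': array([-523.73836741,  710.80556254,  891.18884147]), 'attitude': array([-121.92763002,   -0.72840063, -123.28743536])}
{'vertical_fov': 42.77445071902578, 'cx': 261.7735894874407, 'cy': 194.71330690015904, 'xyz': array([ 137.14669487, -198.32700519, 1663.78307799]), 'attitude': array([-164.3360432 ,   -0.27416982,  -57.16955408])}
```

```bash
python3 - <<'E'
import cv2
for n in("scene","top"):
    i=cv2.imread(f"pics/{n}0.png");cv2.imwrite(f"pics/{n}0b.png",cv2.resize(i,(800,600),interpolation=cv2.INTER_CUBIC))
E
```

```text
(no output)
```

View pics/scene0b.png

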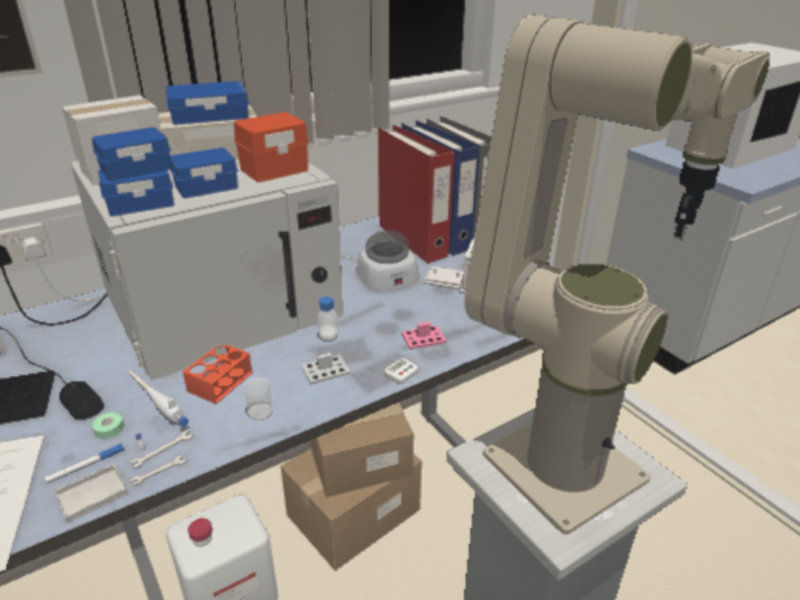

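View pics/top0b.png

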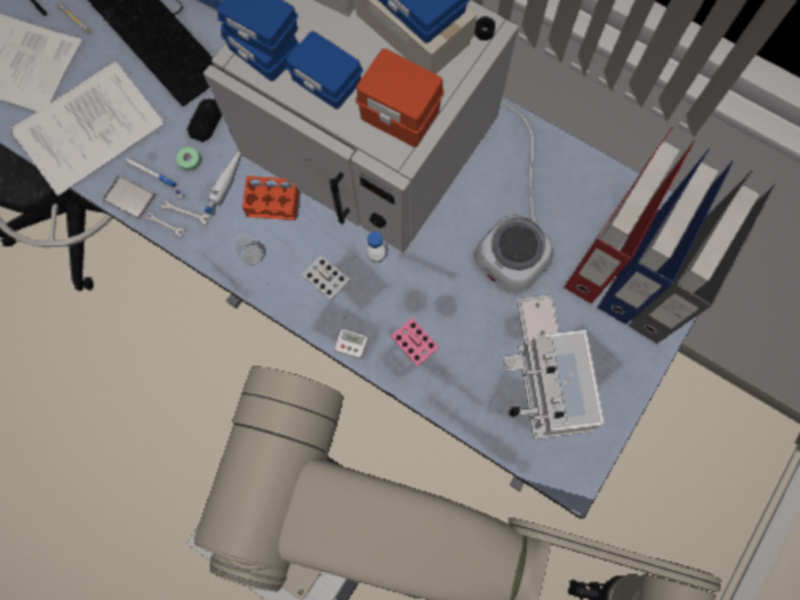

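The scene view shows the carrier at about (326,368) of 800x600, with the hutch hidden behind the arm. The top view shows the carrier at (325,277), the pink decoy at (414,342), and the hutch at (560,380) with its nest at (538,315). Next I'll zoom into the top view.

```bash
cat > h.py <<'E'
import numpy as np, cv2
from scipy.spatial.transform import Rotation as R
from bench import status, viewer, job
def cam(n):
    m=viewer.camera_model(n);f=192/np.tan(np.radians(m['vertical_fov']/2))
    return f,m['cx'],m['cy'],np.array(m['xyz']),R.from_euler('xyz',m['attitude'],degrees=True).as_matrix()
def ray(n,u,v):
    f,cx,cy,p,A=cam(n);d=A@np.array([(u-cx)/f,(v-cy)/f,1]);return p,d
def onz(n,u,v,z):
    p,d=ray(n,u,v);return p+d*(z-p[2])/d[2]
def proj(n,P):
    f,cx,cy,p,A=cam(n);q=A.T@(np.array(P,float)-p);return np.array([f*q[0]/q[2]+cx,f*q[1]/q[2]+cy])
def snap(n,f):
    i=cv2.cvtColor(viewer.snapshot(n),cv2.COLOR_RGB2BGR);cv2.imwrite(f"pics/{f}.png",i);return i
def crop(i,x0,y0,x1,y1,k,f):
    cv2.imwrite(f"pics/{f}.png",cv2.resize(i[y0:y1,x0:x1],None,fx=k,fy=k,interpolation=cv2.INTER_CUBIC))
E
python3 - <<'E'
from h import *
i=cv2.imread("pics/top0.png")
a=cv2.resize(i[182:284,306:392],None,fx=5.5,fy=5.5,interpolation=cv2.INTER_CUBIC)
b=cv2.resize(i[150:230,190:245],None,fx=5.5,fy=5.5,interpolation=cv2.INTER_CUBIC)
c=np.zeros((600,800,3),np.uint8);c[:561,:473]=a;c[:440,480:480+b.shape[1]]=b[:,:320];cv2.imwrite("pics/c1.png",c)
for uv in [(560,380),(325,277),(414,342)]: print(onz("top",uv[0]*.64,uv[1]*.64,0))
E
```

```text
[ 568.44461336 -324.28491532    0.        ]
[483.67257195 243.49143788   0.        ]
[466.1845248   -8.68822879   0.        ]
```

View pics/c1.png

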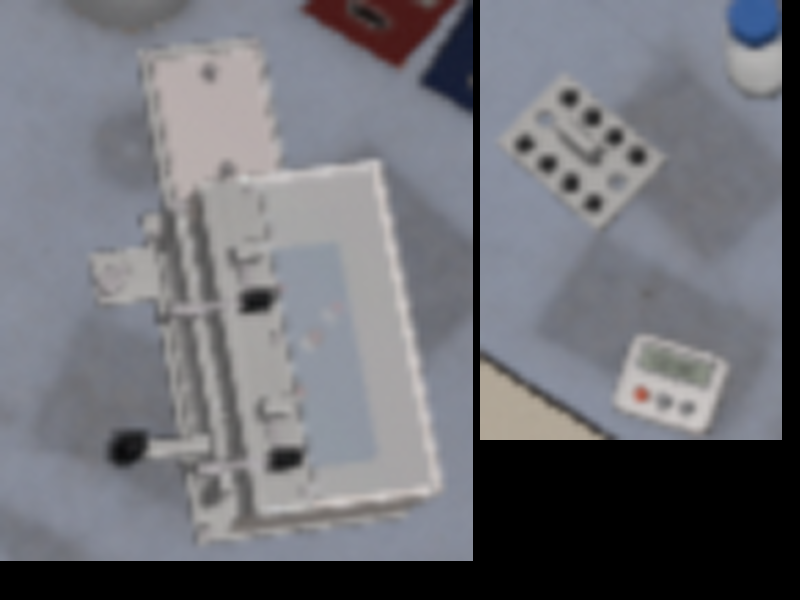

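Crop c1 shows the hutch roof corners near (381,163) and (437,492), the pins at (209,68) and (226,165), the tabs at (258,300) and (286,457), and the handle at (127,448). The carrier has 8 dark marks around (581,149), with its holes at (545,117) and (617,181). I'll fit both numerically.

```bash
python3 - <<'E'
from h import *
from scipy.optimize import least_squares
def blobs(n,x0,y0,x1,y1,th,amin,amax,k=6):
    g=cv2.resize(cv2.cvtColor(cv2.imread(f"pics/{n}0.png"),cv2.COLOR_BGR2GRAY)[y0:y1,x0:x1],None,fx=k,fy=k,interpolation=cv2.INTER_CUBIC)
    c,l,s,m=cv2.connectedComponentsWithStats((g<th).astype(np.uint8))
    return [((m[j]+.5)/k-.5+[x0,y0]).round(2).tolist()+[int(s[j,4])] for j in range(1,c) if amin<s[j,4]<amax]
b=blobs("top",192,162,226,194,95,40,400)
print("top marks",b)
W=np.array([onz("top",u,v,8)[:2] for u,v,a in b]);print(W.round(1).tolist());
(c,s,a)=cv2.minAreaRect(W.astype(np.float32));print("minrect",c,s,a)
b2=blobs("scene",190,222,228,250,95,20,400)
W=np.array([onz("scene",u,v,8)[:2] for u,v,a in b2]);print("scene",b2,W.round(1).tolist())
cc=lambda x,y:((x+.5)/5.5-.5+306,(y+.5)/5.5-.5+182)
obs=[((60,100,100),cc(381,163)),((60,-100,100),cc(437,492)),((-15,186,31),cc(209,68)),((-15,122,31),cc(226,165)),
((-117,-52,129),cc(126,440)),((-50,100,100),cc(207,183)),((-50,-100,100),cc(262,511))]
t=blobs("top",306,182,392,284,60,100,3000);print("hutch black",t)
P=np.array([o[0] for o in obs],float);Q=np.array([o[1] for o in obs])
def w(p):
    c,s=np.cos(p[2]),np.sin(p[2]);return np.c_[p[0]+c*P[:,0]-s*P[:,1],p[1]+s*P[:,0]+c*P[:,1],P[:,2]]
r=least_squares(lambda p:(np.array([proj("top",x) for x in w(p)])-Q).ravel(),[570,-320,0.5],loss='soft_l1')
print(r.x,np.degrees(r.x[2]));print(r.fun.reshape(-1,2).round(2))
E
```

```text
top marks [[205.81, 167.37, 223], [209.99, 170.92, 249], [214.01, 174.45, 223], [197.65, 175.79, 220], [218.14, 177.88, 241], [210.39, 178.21, 76], [201.85, 179.36, 232], [206.05, 182.86, 240], [210.17, 186.53, 212]]
[[508.3, 268.9], [505.4, 248.9], [502.3, 229.5], [466.7, 275.3], [499.7, 210.0], [483.8, 232.3], [463.8, 255.2], [461.2, 235.4], [458.0, 215.6]]
minrect (483.1664123535156, 242.40274047851562) (60.33184051513672, 42.13197708129883) 81.74464416503906
scene [[214.12, 229.31, 41], [197.65, 233.62, 63], [218.01, 236.27, 52], [212.69, 237.89, 70], [206.94, 239.26, 61], [201.42, 240.93, 70]] [[499.8, 209.6], [508.8, 268.6], [458.7, 216.5], [460.7, 235.9], [464.6, 255.7], [466.7, 275.3]]
hutch black [[352.22, 236.3, 468], [328.73, 263.03, 1088], [357.41, 265.05, 462]]
[ 549.94535782 -324.53930704   -0.88003705] -50.42240857911191
[[-0.46 -0.63]
 [ 0.63  0.29]
 [ 0.55 -0.12]
 [ 0.49  0.09]
 [ 1.06 -0.02]
 [-1.86 -0.48]
 [-1.7   0.91]]
```

Emit:
arm_command --targets '[[[0.03,0.05,0,0,0,0.1045,0],[0.03,0.05,0,0,0,0.1045,0],[0.03,0.05,0,0,0,0.1045,0],[0.03,0.05,0,0,0,0.1045,0],[0.03,0.05,0,0,0,0.1045,0],[0.03,0.05,0,0,0,0.1045,0],[0.02,0.05,0,0,0,0.1045,0],[0.02,0.05,0,0,0,0.1045,0],[0.02,0.05,0,0,0,0.1045,0],[0.02,0.05,0,0,0,0.1045,0]]]' --force 60

```text
time: 1.35
tool_pos: [482.6, -55.5, 231.0]
tcp_rot: [-180.0, 0.0, 81.8]
ft_force: [1.0, 0.4, 0.5]
finger_gap: 42.8
grip_force: 0.0
```

Emit:
arm_command --targets '[[[0,0.05,-0.01,0,0,0,0],[0,0.05,-0.01,0,0,0,0],[0,0.05,-0.01,0,0,0,0],[0,0.05,-0.02,0,0,0,0],[0,0.05,-0.02,0,0,0,0],[0,0.045,-0.02,0,0,0,0],[0,0,-0.02,0,0,0,0],[0,0,0,0,0,0,0]]]'

```text
time: 2.35
tool_pos: [480.5, 237.6, 118.9]
tcp_rot: [-179.8, 0.1, 81.7]
ft_force: [-0.2, -1.0, -0.5]
finger_gap: 42.7
grip_force: 0.0
```

```bash
python3 - <<'E'
from h import *
i=snap("scene","scene1");j=snap("top","top1")
s=status.sense();print(s['time'],s['tool_pos'],s['tcp_rot'],s['finger_gap'])
a=cv2.resize(i[150:234,220:352],None,fx=6,fy=6,interpolation=cv2.INTER_CUBIC)
cv2.imwrite("pics/c2.png",a)
# bystanders
h=cv2.cvtColor(cv2.imread("pics/top0.png"),cv2.COLOR_BGR2HSV);m=((h[...,0]>100)&(h[...,0]<125)&(h[...,1]>150))[140:170,225:255]
v,u=np.nonzero(m);print("bottle",onz("top",u.mean()+225,v.mean()+140,100))
print(proj("scene",[550,-324,0]),proj("scene",[550,-324,100]))
E
```

```text
2.45 [482.40063349 237.41039248 121.4884431 ] [-1.79977941e+02  2.13925006e-02  8.16182079e+01] 42.44674317869827
bottle [592.48712715 176.08265345 100.        ]
[321.16038431 182.56657218] [323.47159888 161.61129442]
```

View pics/c2.png

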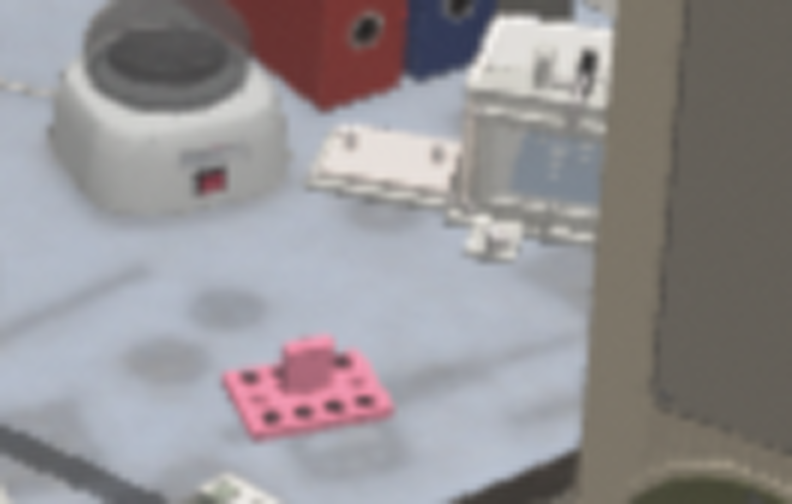

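Emit:
arm_command --targets '[[[0.001,0.0045,-0.03,0,0,0,0],[0,0,-0.03,0,0,0,0],[0,0,-0.03,0,0,0,0],[0,0,-0.015,0,0,0,0],[0,0,0,0,0,0,0]]]'

```text
time: 3.08
tool_pos: [483.3, 241.7, 16.1]
tcp_rot: [-179.9, 0.0, 81.6]
ft_force: [-0.3, 0.0, 1.4]
finger_gap: 42.5
grip_force: 0.0
```

The scene crop shows the nest seat at about (385,160) with its two pins at (350,138) and (437,155). The pink decoy is at (308,390). I'll close on the fin, then lift.

Emit:
arm_command --targets '[[[0,0,-0.001,0,0,0,-1],[0,0,0,0,0,0,-1],[0,0,0,0,0,0,-1],[0,0,0,0,0,0,-1],[0,0,0,0,0,0,-1]]]'

```text
time: 3.7
tool_pos: [484.9, 242.7, 16.9]
tcp_rot: [179.8, -0.1, 81.6]
ft_force: [1.2, -0.3, 6.7]
finger_gap: 8.8
grip_force: 59.5
```

```bash
cat > fit.py <<'E'
from h import *
from scipy.optimize import least_squares
def blobc(img,x0,y0,x1,y1,th,k=8):
    g=cv2.resize(cv2.cvtColor(img,cv2.COLOR_BGR2GRAY)[y0:y1,x0:x1],None,fx=k,fy=k,interpolation=cv2.INTER_CUBIC)
    c,l,s,m=cv2.connectedComponentsWithStats((g<th).astype(np.uint8))
    return [(((m[j]+.5)/k-.5+[x0,y0]).round(2).tolist(),s[j].tolist()) for j in range(1,c) if s[j,4]>60]
E
python3 - <<'E'
from fit import *
s=status.sense();print(s['tool_pos'],s['finger_gap'],s['grip_force'])
c1=lambda x,y:((x+.5)/5.5-.5+306,(y+.5)/5.5-.5+182)
c2=lambda x,y:((x+.5)/6-.5+220,(y+.5)/6-.5+150)
# independent pins by midpoint of body (z~24)
T=[c1(209,71),c1(226,167)];S=[c2(350,139),c2(437,155)]
for a,b in zip(T,S):
    p1,d1=ray("top",*a);p2,d2=ray("scene",*b)
    A=np.c_[d1,-d2];k=np.linalg.lstsq(A,p2-p1,rcond=None)[0];print("tri",p1+k[0]*d1,p2+k[1]*d2, onz("top",*a,24),onz("scene",*b,24))
# crops for accurate picking
i=cv2.imread("pics/top0.png");j=cv2.imread("pics/scene1.png")
A=cv2.resize(i[186:222,326:362],None,fx=11,fy=11,interpolation=cv2.INTER_CUBIC)
B=cv2.resize(j[166:192,268:304],None,fx=11,fy=11,interpolation=cv2.INTER_CUBIC)
o=np.zeros((396,800,3),np.uint8);o[:,:396]=A;o[:286,400:796]=B;cv2.imwrite("pics/c3.png",o)
E
```

```text
[484.89184506 242.73756265  16.94008425] 8.783819025597627 59.5055365562439
tri [ 683.53056368 -194.05620923   22.35147541] [ 682.88148887 -194.71211839   22.13371108] [ 682.98181877 -194.06049848   24.        ] [ 680.2902824  -192.76752644   24.        ]
tri [ 635.8560418  -234.55720851   20.48505367] [ 634.78121307 -235.59377081   20.18171717] [ 634.78932319 -234.4797136    24.        ] [ 629.70254575 -231.44498692   24.        ]
```

View pics/c3.png

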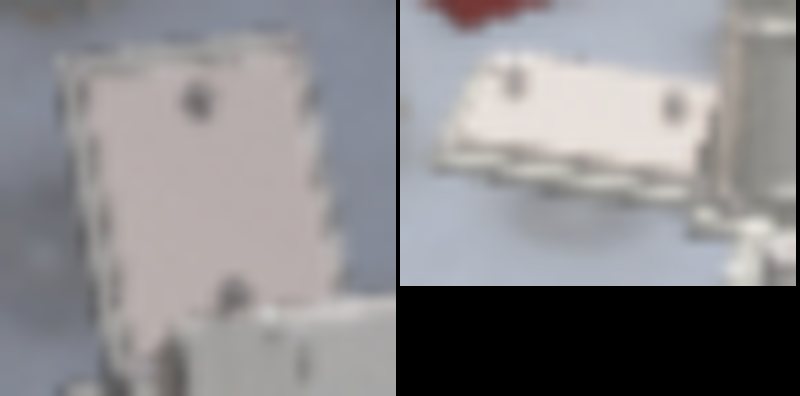

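The zoomed crop shows the pins clearly: the top view has them at (197,100) and (233,297), the scene view at (515,82) and (674,105). I'll take darkness centroids of these for sub-pixel values, and lift the plate now.

```bash
cat >> fit.py <<'E'
def dark(img,u,v,r=3.0):
    g=cv2.cvtColor(img,cv2.COLOR_BGR2GRAY).astype(float)
    for _ in range(3):
        y,x=np.mgrid[int(v)-6:int(v)+8,int(u)-6:int(u)+8]
        q=g[y,x];ok=np.hypot(x-u,y-v)<=r;bg=np.percentile(q[ok],75)
        w=np.clip(bg-8-q,0,None)*ok;u,v=(w*x).sum()/w.sum(),(w*y).sum()/w.sum()
    return u,v
E
python3 - <<'E'
from fit import *
i=cv2.imread("pics/top0.png");j=cv2.imread("pics/scene1.png")
k=lambda x,y,a,b:((x+.5)/11-.5+a,(y+.5)/11-.5+b)
T=[k(197,100,326,186),k(233,295,326,186)];S=[k(115,82,268,166),k(274,106,268,166)]
T2=[dark(i,*t,2.6) for t in T];S2=[dark(j,*t,2.2) for t in S]
print(np.round(T,2),np.round(T2,2),np.round(S,2),np.round(S2,2))
for TT,SS in((T,S),(T2,S2)):
  for a,b in zip(TT,SS):
    p1,d1=ray("top",*a);p2,d2=ray("scene",*b)
    l=np.linalg.lstsq(np.c_[d1,-d2],p2-p1,rcond=None)[0];print("tri",(p1+l[0]*d1).round(1),(p2+l[1]*d2).round(1),"top z23",onz("top",*a,23).round(1),"scene",onz("scene",*b,23).round(1))
E
```

```text
[[343.45 194.64]
 [346.73 212.36]] [[343.51 194.81]
 [346.66 212.74]] [[278.   173.  ]
 [292.45 175.18]] [[277.7  172.91]
 [292.44 175.29]]
tri [ 683.1 -193.9   21.5] [ 682.3 -194.8   21.2] top z23 [ 682.6 -193.9   23. ] scene [ 679.8 -192.9   23. ]
tri [ 634.3 -235.4   21.6] [ 634.4 -235.4   21.6] top z23 [ 633.9 -235.4   23. ] scene [ 632.5 -233.9   23. ]
tri [ 682.8 -194.4   21.2] [ 683.3 -193.9   21.4] top z23 [ 682.2 -194.4   23. ] scene [ 681.1 -192.2   23. ]
tri [ 633.2 -235.9   21.1] [ 634.  -235.1   21.3] top z23 [ 632.6 -235.8   23. ] scene [ 631.8 -233.3   23. ]
```

Emit:
arm_command --targets '[[[0,0,0.02,0,0,0,-1],[0,0,0.03,0,0,0,-1],[0,0,0.04,0,0,0,-1],[0,0,0.03,0,0,0,-1],[0,0,0,0,0,0,-1]]]'

```text
time: 4.32
tool_pos: [485.4, 243.1, 138.4]
tcp_rot: [179.7, -0.2, 81.6]
ft_force: [-0.1, -1.1, -2.1]
finger_gap: 9.0
grip_force: 58.7
```

```bash
python3 - <<'E'
from h import *
for n,u,v,z in [("centr left",472,250,20),("centr bottom",500,290,0),("centr right",550,265,30),("rightlow",540,285,20),("lid top",515,225,110),("red binder low left",567,290,0),("red top",672,133,290),("red front top",612,250,100),("incub corner",405,245,0)]: print(n,onz("top",u*.64,v*.64,z).round(0))
for u,v,z in [(167/6+220,60/6+150,110),(200/6+220,210/6+150,0),(285/6+220,170/6+150,10)]: print(onz("scene",u,v,z).round(0))
print([s:=status.sense()][0]['tool_pos'])
E
```

```text
centr left [714.  -6.  20.]
centr bottom [ 674. -107.    0.]
centr right [ 776. -173.   30.]
rightlow [ 726. -178.   20.]
lid top [782. -65. 110.]
red binder low left [ 757. -235.    0.]
red top [1046. -243.  290.]
red front top [ 851. -270.  100.]
incub corner [648. 133.   0.]
[709. -60. 110.]
[685. -72.   0.]
[ 685. -143.   10.]
[485.36644202 243.10640689 138.44022739]
```

Emit:
arm_command --targets '[[[0.005,-0.0457,0,0,0,-0.0727,-1],[0.005,-0.0457,0,0,0,-0.0727,-1],[0.005,-0.0457,0,0,0,-0.0727,-1],[0.005,-0.0457,0,0,0,-0.0727,-1],[0.02,-0.0457,0,0,0,-0.0727,-1],[0.02,-0.0457,0,0,0,-0.0727,-1],[0.02,-0.0457,0,0,0,-0.0727,-1],[0.02,-0.0457,0,0,0,-0.0727,-1],[0.037,-0.0457,0,0,0,-0.0727,-1],[0.037,-0.0457,0,0,0,-0.0727,-1]]]'

```text
time: 5.58
tool_pos: [657.3, -215.9, 132.9]
tcp_rot: [-179.9, 0.1, 39.8]
ft_force: [1.4, -0.1, -1.2]
finger_gap: 9.1
grip_force: 58.7
```

Emit:
arm_command --targets '[[[0,0,-0.03,0,0,0,-1],[0,0,-0.02,0,0,0,-1],[0,0,-0.01,0,0,0,-1],[0,0,0,0,0,0,-1],[0,0,0,0,0,0,-1],[0,0,0,0,0,0,-1]]]'

```text
time: 6.32
tool_pos: [658.3, -214.8, 77.1]
tcp_rot: [179.9, -0.1, 40.0]
ft_force: [0.5, -0.4, -1.2]
finger_gap: 8.8
grip_force: 59.0
```

```bash
python3 - <<'E'
from h import *
i=snap("top","top2");j=snap("scene","scene2")
for _ in range(4):
    s=status.sense();print(s['time'],s['tool_pos'],s['tcp_rot'],s['grip_force']);viewer.snapshot("top")
A=cv2.resize(i[176:226,316:366],None,fx=8,fy=8,interpolation=cv2.INTER_CUBIC)
B=cv2.resize(j[150:200,258:308],None,fx=8,fy=8,interpolation=cv2.INTER_CUBIC)
cv2.imwrite("pics/c4.png",np.hstack([A,B]))
E
```

```text
6.425 [ 658.05804724 -214.83736275   76.52065756] [ 1.79910583e+02 -4.59804359e-02  3.99931741e+01] 58.977051973342896
6.475 [ 657.90697641 -214.83927652   76.21061053] [ 1.79931884e+02 -3.47657437e-02  3.99874231e+01] 58.977134227752686
6.525 [ 657.74598721 -214.80451172   75.93571981] [ 1.79954994e+02 -2.32172491e-02  3.99836642e+01] 58.97694647312164
6.575 [ 657.64721098 -214.80241011   75.72450073] [ 1.79969774e+02 -1.65130188e-02  3.99813773e+01] 58.97685527801514
```

View pics/c4.png

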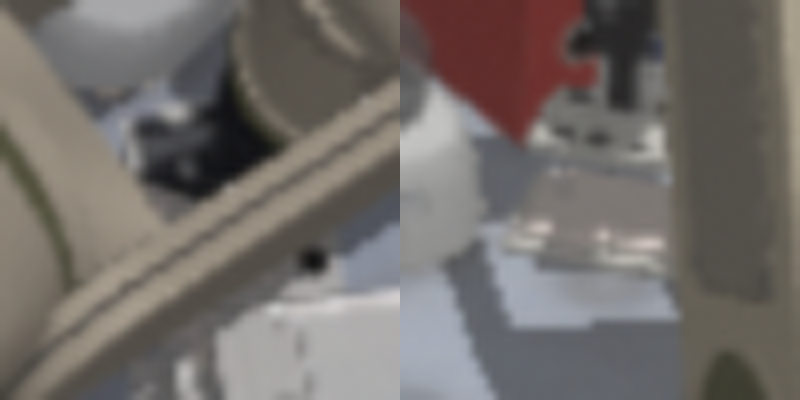

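The top view is blocked by the arm. The scene view shows the carrier level above the seat, and the measured pose matches the target. I'll lower it in force-checked steps.

Emit:
arm_command --targets '[[[0,0,-0.015,0,0,0,-1],[0,0,-0.01,0,0,0,-1],[0,0,-0.005,0,0,0,-1],[0,0,-0.002,0,0,0,-1],[0,0,-0.002,0,0,0,-1],[0,0,0,0,0,0,-1]]]'

```text
time: 7.38
tool_pos: [658.5, -215.1, 41.9]
tcp_rot: [179.9, -0.1, 40.0]
ft_force: [5.7, -2.8, -1.0]
finger_gap: 9.0
grip_force: 59.2
```

Emit:
arm_command --targets '[[[0,0,-0.002,0,0,0,-1],[0,0,-0.002,0,0,0,-1],[0,0,0,0,0,0,-1],[0,0,0,0,0,0,-1]]]'

```text
time: 7.88
tool_pos: [658.7, -215.2, 38.1]
tcp_rot: [179.9, -0.1, 40.0]
ft_force: [6.0, -2.7, 0.5]
finger_gap: 8.9
grip_force: 59.4
```

Emit:
arm_command --targets '[[[0.001,-0.0005,-0.002,0,0,0,-1],[0,0,-0.002,0,0,0,-1],[0,0,-0.002,0,0,0,-1],[0,0,0,0,0,0,-1],[0,0,0,0,0,0,-1]]]'

```text
time: 8.5
tool_pos: [658.9, -215.4, 33.0]
tcp_rot: [179.9, -0.0, 40.0]
ft_force: [-0.6, 1.0, 10.2]
finger_gap: 8.9
grip_force: 60.9
```

Emit:
arm_command --targets '[[[0,0,-0.001,0,0,0,-1],[0,0,0,0,0,0,-1],[0,0,0,0,0,0,-0.3],[0,0,0,0,0,0,-0.3],[0,0,0,0,0,0,-0.3],[0,0,0.02,0,0,0,-0.3],[0,0,0.04,0,0,0,-0.3],[0,0,0.06,0,0,0,0.2],[0,0,0.05,0,0,0,0.2]]]'

```text
time: 9.62
tool_pos: [658.9, -215.4, 204.7]
tcp_rot: [179.9, -0.1, 40.0]
ft_force: [0.9, -0.5, 0.0]
finger_gap: 51.3
grip_force: 0.0
```

```bash
cat >> h.py <<'E'
def hut(p,o=(549.8,-325.2),yaw=-50.2):
    c,s=np.cos(np.radians(yaw)),np.sin(np.radians(yaw));return np.array([o[0]+c*p[0]-s*p[1],o[1]+s*p[0]+c*p[1],p[2]])
E
python3 - <<'E'
from h import *
k=8;i=cv2.imread("pics/top0.png");g=cv2.cvtColor(i,cv2.COLOR_BGR2GRAY)
def bl(x0,y0,x1,y1,th):
    q=cv2.resize(g[y0:y1,x0:x1],None,fx=k,fy=k,interpolation=cv2.INTER_CUBIC);c,l,s,m=cv2.connectedComponentsWithStats((q<th).astype(np.uint8))
    j=1+s[1:,4].argmax();return ((m[j]+.5)/k-.5+[x0,y0]),s[j]/k
for nm,box,z,e in(("tabA",(345,228,360,244),118,(-32,21.5,118)),("tabB",(350,257,366,273),118,(-32,-70.5,118)),("handle",(318,252,338,272),112,(-117,-52,112))):
  for th in(70,95):
    c,s=bl(*box,th);W=onz("top",*c,z);E=hut(e);d=W-E;y=np.radians(-50.2)
    print(nm,th,c.round(2),s[2:],W.round(1),"exp",E.round(1),"dhutch",round(d[0]*np.cos(y)+d[1]*np.sin(y),1),round(-d[0]*np.sin(y)+d[1]*np.cos(y),1))
for n,p in(("A",(-32,42.5,113)),("B",(-32,-49.5,113)),("H",(-117,-52,129)),("hinge",(-62,88,100))):print(n,hut(p).round(1))
E
```

```text
tabA 70 [352.23 236.27] [  5.125   3.625 123.125] [ 546.6 -287.6  118. ] exp [ 545.8 -286.9  118. ] dhutch 1.1 0.1
tabA 95 [352.24 236.2 ] [  6.25    4.375 175.25 ] [ 546.8 -287.5  118. ] exp [ 545.8 -286.9  118. ] dhutch 1.2 0.3
tabB 70 [357.41 265.01] [  5.375   3.5   123.75 ] [ 475.8 -347.3  118. ] exp [ 475.2 -345.7  118. ] dhutch 1.6 -0.5
tabB 95 [357.36 264.98] [  6.25   4.25 175.  ] [ 475.8 -347.1  118. ] exp [ 475.2 -345.7  118. ] dhutch 1.4 -0.4
handle 70 [328.69 262.98] [  6.875   6.375 278.75 ] [ 433.3 -268.2  112. ] exp [ 435.  -268.6  112. ] dhutch -1.3 -1.0
handle 95 [328.62 262.92] [  8.25   7.5  387.5 ] [ 433.3 -267.9  112. ] exp [ 435.  -268.6  112. ] dhutch -1.6 -0.8
A [ 562.  -273.4  113. ]
B [ 491.3 -332.3  113. ]
H [ 435.  -268.6  129. ]
hinge [ 577.7 -221.2  100. ]
```

Emit:
arm_command --targets '[[[-0.01,-0.0062,0,0,0,0.1567,0.2],[-0.01,-0.0062,0,0,0,0.1567,0.2],[-0.01,-0.0062,0,0,0,0.1567,0.2],[-0.01,-0.0062,0,0,0,0.1567,0.2],[-0.01,-0.0062,0,0,0,0.1567,0.2],[-0.01,-0.0062,0,0,0,0.1567,0.2],[-0.01,-0.0062,-0.01,0,0,0.1567,0.2],[-0.01,-0.0062,-0.01,0,0,0.1567,0.2],[-0.01,-0.0062,-0.015,0,0,0.1567,0.2],[-0.0115,-0.0066,-0.015,0,0,0.1567,0.2]]]'

```text
time: 10.88
tool_pos: [557.1, -278.1, 151.7]
tcp_rot: [180.0, 0.1, 130.1]
ft_force: [-0.5, -1.2, -0.8]
finger_gap: 50.9
grip_force: 0.0
```

Emit:
arm_command --targets '[[[0,0,0,0,0,0,0.2],[0,0,0,0,0,0,0.2],[0,0,0,0,0,0,0.2]]]'

```text
time: 11.25
tool_pos: [557.9, -277.7, 151.7]
tcp_rot: [180.0, 0.1, 129.7]
ft_force: [-0.4, 0.2, -0.2]
finger_gap: 51.5
grip_force: 0.0
```

```bash
python3 - <<'E'
from h import *
i=snap("top","top3");j=snap("scene","scene3")
s=status.sense();print(s['time'],s['tool_pos'],s['tcp_rot'],s['finger_gap'],s['joint_pos'].round(1))
A=cv2.resize(i[176:276,306:386],None,fx=5,fy=5,interpolation=cv2.INTER_CUBIC)
B=cv2.resize(j[120:220,258:338],None,fx=5,fy=5,interpolation=cv2.INTER_CUBIC)
cv2.imwrite("pics/c5.png",np.hstack([A,B]))
E
```

```text
11.35 [ 557.66011555 -277.56228407  151.17119317] [1.79971892e+02 6.40443524e-02 1.29725280e+02] 51.35529482507746 [-31.2  13.7  86.8   0.   79.5 -70.9]
```

View pics/c5.png

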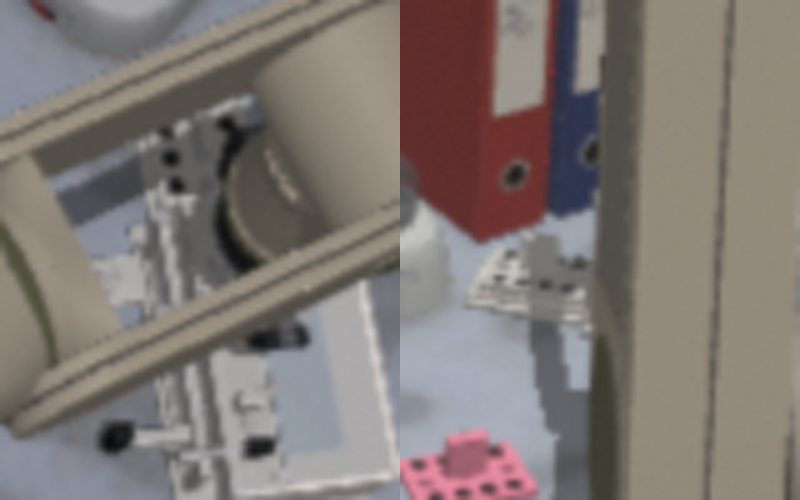

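The scene view shows the carrier lying flat on the seat. The gripper is above catch A. I'll descend.

Emit:
arm_command --targets '[[[0,0,-0.015,0,0,0,0.2],[0,0,-0.015,0,0,0,0.2],[0,0,-0.01,0,0,0,0.2],[0,0,-0.006,0,0,0,0.2],[0,0,0,0,0,0,0.2],[0,0,0,0,0,0,0.2]]]' --force 40

```text
time: 12.1
tool_pos: [557.3, -277.9, 104.8]
tcp_rot: [180.0, 0.0, 129.8]
ft_force: [0.6, -0.1, 0.5]
finger_gap: 51.5
grip_force: 0.0
```

Emit:
arm_command --targets '[[[0.0012,0.001,0,0,0,0,0],[0.0013,0.0011,0,0,0,0,-0.1],[0.0013,0.0011,0,0,0,0,-0.2],[0.0012,0.001,0,0,0,0,-0.3],[0,0,0,0,0,0,-0.42],[0,0,0,0,0,0,-0.42],[0,0,0,0,0,0,-0.42]]]'

```text
time: 12.98
tool_pos: [563.2, -272.7, 104.7]
tcp_rot: [179.9, 0.1, 129.8]
ft_force: [5.1, 2.0, 1.2]
finger_gap: 24.7
grip_force: 4.7
```

Emit:
arm_command --targets '[[[-0.0012,-0.001,0,0,0,0,-0.1],[-0.0038,-0.0032,0,0,0,0,0.2],[0,0,0,0,0,0,0.2],[0,0,0,0,0,0,0.2],[0,0,0.02,0,0,0,0.2],[0,0,0.026,0,0,0,0.2],[-0.0207,-0.0189,0,0,0,0,0.2],[-0.025,-0.02,0,0,0,0,0.2],[-0.025,-0.02,0,0,0,0,0.2],[0,0,0,0,0,0,0.2]]]'

```text
time: 14.22
tool_pos: [485.4, -338.2, 152.1]
tcp_rot: [-180.0, 0.1, 129.6]
ft_force: [-0.8, 0.8, 0.6]
finger_gap: 51.8
grip_force: 0.0
```

```bash
python3 - <<'E'
from h import *
i=snap("top","top4")
s=status.sense();print(s['time'],s['tool_pos'],s['tcp_rot'],s['finger_gap'])
cv2.imwrite("pics/c6.png",cv2.resize(i[186:276,306:386],None,fx=6,fy=6,interpolation=cv2.INTER_CUBIC))
E
```

```text
14.275 [ 486.28433758 -337.39642828  151.93626988] [1.79968574e+02 1.00873741e-01 1.29663522e+02] 51.51022017792365
```

View pics/c6.png

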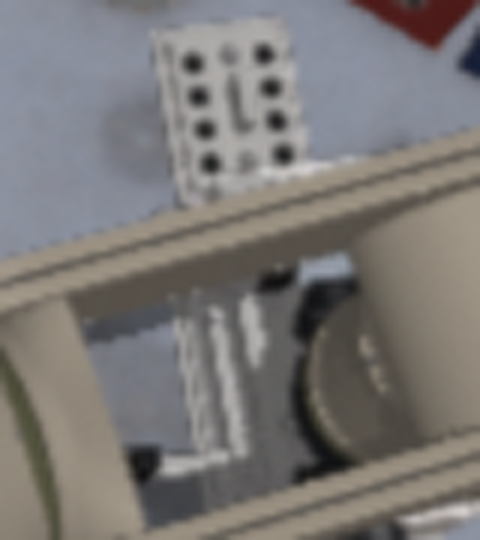

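The carrier is seated with both pins in its holes at (231,50) and (247,160), and tab A has moved about 16 mm. Now catch B.

Emit:
arm_command --targets '[[[0,0,-0.015,0,0,0,0.2],[0,0,-0.015,0,0,0,0.2],[0,0,-0.01,0,0,0,0.2],[0,0,-0.006,0,0,0,0.2],[0,0,0,0,0,0,0.2],[0,0,0,0,0,0,0.2]]]'

```text
time: 15.02
tool_pos: [486.6, -336.8, 104.8]
tcp_rot: [180.0, 0.0, 129.8]
ft_force: [0.6, 0.1, 0.6]
finger_gap: 51.2
grip_force: 0.0
```

Emit:
arm_command --targets '[[[0.0012,0.001,0,0,0,0,0],[0.0013,0.0011,0,0,0,0,-0.1],[0.0013,0.0011,0,0,0,0,-0.2],[0.0012,0.001,0,0,0,0,-0.3],[0,0,0,0,0,0,-0.42],[0,0,0,0,0,0,-0.42],[0,0,0,0,0,0,-0.42]]]'

```text
time: 15.9
tool_pos: [492.5, -331.6, 104.7]
tcp_rot: [179.9, 0.1, 129.8]
ft_force: [4.4, 3.1, 2.2]
finger_gap: 24.9
grip_force: 4.8
```

Emit:
arm_command --targets '[[[-0.0012,-0.001,0,0,0,0,-0.1],[-0.0038,-0.0032,0,0,0,0,0.2],[0,0,0,0,0,0,0.2],[0,0,0,0,0,0,0.2],[0,0,0.02,0,0,0,0.2],[0,0,0.026,0,0,0,0.2],[-0.0171,0.0223,0,0,0,0,0.2],[-0.0175,0.023,0,0,0,0,0.2],[-0.0175,0.023,0,0,0,0,0.2],[0,0,0,0,0,0,0.2]]]'

```text
time: 17.15
tool_pos: [433.9, -267.4, 151.7]
tcp_rot: [180.0, 0.1, 129.8]
ft_force: [0.8, 0.1, 0.3]
finger_gap: 51.6
grip_force: 0.0
```

Emit:
arm_command --targets '[[[0,0,-0.015,0,0,0,0.2],[0,0,-0.015,0,0,0,0.2],[0,0,-0.012,0,0,0,0.2],[0,0,-0.01,0,0,0,0.2],[0,0,0,0,0,0,0.2],[0,0,0,0,0,0,0.2]]]'

```text
time: 17.9
tool_pos: [434.4, -268.4, 98.6]
tcp_rot: [180.0, 0.0, 129.8]
ft_force: [-0.2, -0.3, -0.3]
finger_gap: 51.0
grip_force: 0.0
```

```bash
python3 - <<'E'
from h import *
i=snap("top","top5")
s=status.sense();print(s['time'],s['tool_pos'],s['tcp_rot'],s['finger_gap'],s['ft_force'])
cv2.imwrite("pics/c7.png",cv2.resize(i[186:276,306:386],None,fx=6,fy=6,interpolation=cv2.INTER_CUBIC))
E
```

```text
17.95 [ 434.52354673 -268.54708803   98.84372494] [1.79990098e+02 5.01999442e-02 1.29760909e+02] 51.31215973333411 [ 0.16762083 -0.42946524  0.55826058]
```

View pics/c7.png

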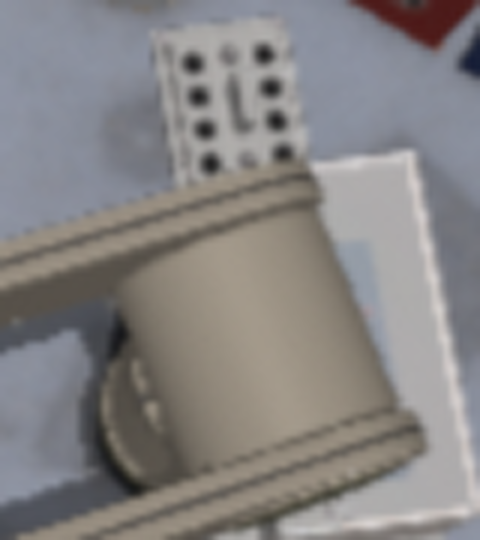

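The carrier is still seated and the arm is over the handle. I'll grip it while computing the arc.

Emit:
arm_command --targets '[[[0,0,0,0,0,0,-1],[0,0,0,0,0,0,-1],[0,0,0,0,0,0,-1],[0,0,0,0,0,0,-1]]]' --force 80

```text
time: 18.45
tool_pos: [434.6, -268.4, 98.9]
tcp_rot: [180.0, 0.1, 129.8]
ft_force: [0.9, 1.6, 5.0]
finger_gap: 12.6
grip_force: 78.4
```

```bash
python3 - <<'E'
from h import *
s=status.sense();print(s['tool_pos'],s['finger_gap'],s['grip_force'],s['ft_force'])
H=hut((-62,88,100))[:2];p0=np.array([434.4,-268.3]);d=p0-H;print("r",np.hypot(*d))
pr=p0
for t in np.arange(.1,1.31,.1):
    c,n=np.cos(-t),np.sin(-t);p=H+[c*d[0]-n*d[1],n*d[0]+c*d[1]];print(round(t,1),p.round(1),((p-pr)).round(1),np.hypot(*p).round(0));pr=p
E
```

```text
[ 434.60909139 -268.37633553   98.89831348] 12.565751787359309 78.41154456138611 [0.90548358 1.59455248 4.97581294]
r 150.85153667846862
0.1 [ 430.4 -253.8] [-4.  14.5] 500.0
0.2 [ 427.9 -238.9] [-2.5 14.9] 490.0
0.3 [ 426.9 -223.8] [-1. 15.] 482.0
0.4 [ 427.4 -208.8] [ 0.5 15.1] 476.0
0.5 [ 429.4 -193.8] [ 2.  14.9] 471.0
0.6 [ 432.9 -179.2] [ 3.5 14.7] 468.0
0.7 [ 437.8 -164.9] [ 4.9 14.3] 468.0
0.8 [ 444.1 -151.2] [ 6.3 13.7] 469.0
0.9 [ 451.8 -138.2] [ 7.7 13. ] 472.0
1.0 [ 460.7 -126.1] [ 8.9 12.2] 478.0
1.1 [ 470.8 -114.9] [10.1 11.2] 485.0
1.2 [ 481.9 -104.7] [11.2 10.1] 493.0
1.3 [494.  -95.7] [12.1  9. ] 503.0
```

Emit:
arm_command --targets '[[[-0.004,0.0145,0,0,0,-0.1,-1],[-0.0025,0.0149,0,0,0,-0.1,-1],[-0.001,0.015,0,0,0,-0.1,-1],[0,0,0,0,0,0,-1]]]'

```text
time: 18.95
tool_pos: [427.6, -223.6, 98.9]
tcp_rot: [179.9, 0.1, 112.6]
ft_force: [4.2, -1.1, 1.8]
finger_gap: 12.5
grip_force: 79.2
```

Gate is free and following. I'll continue through the detent.

Emit:
arm_command --targets '[[[0.0005,0.0151,0,0,0,-0.1,-1],[0.002,0.0149,0,0,0,-0.1,-1],[0.0035,0.0147,0,0,0,-0.1,-1],[0.0049,0.0143,0,0,0,-0.1,-1],[0.0063,0.0137,0,0,0,-0.1,-1],[0.0077,0.013,0,0,0,-0.1,-1],[0,0,0,0,0,0,-1]]]'

```text
time: 19.82
tool_pos: [453.0, -138.6, 98.9]
tcp_rot: [179.9, 0.1, 78.3]
ft_force: [4.3, -3.3, 1.6]
finger_gap: 12.3
grip_force: 79.3
```

Emit:
arm_command --targets '[[[0.0089,0.0122,0,0,0,-0.1,-1],[0.0101,0.0112,0,0,0,-0.1,-1],[0.0112,0.0101,0,0,0,-0.1,-1],[0.006,0.005,0,0,0,-0.05,-1],[0,0,0,0,0,0,-1],[0,0,0,0,0,0,-1],[0,0,0,0,0,0,-1],[0,0,0,0,0,0,-1]]]'

```text
time: 20.82
tool_pos: [488.7, -100.9, 98.9]
tcp_rot: [179.9, 0.0, 58.2]
ft_force: [3.5, -3.8, 1.1]
finger_gap: 12.4
grip_force: 79.5
```

```bash
python3 - <<'E'
from h import *
i=snap("top","top6");j=snap("scene","scene6")
s=status.sense();print(s['time'],s['tool_pos'],s['tcp_rot'],s['finger_gap'],s['grip_force'],s['ft_force'])
A=cv2.resize(i[176:276,296:376],None,fx=5,fy=5,interpolation=cv2.INTER_CUBIC)
B=cv2.resize(j[120:220,258:338],None,fx=5,fy=5,interpolation=cv2.INTER_CUBIC)
cv2.imwrite("pics/c8.png",np.hstack([A,B]))
E
```

```text
20.925 [ 488.70983718 -100.95313011   98.90864512] [1.79847293e+02 3.61074488e-02 5.82231269e+01] 12.71069657827362 79.48864817619324 [ 3.46730542 -4.25732696  2.01558973]
```

View pics/c8.png

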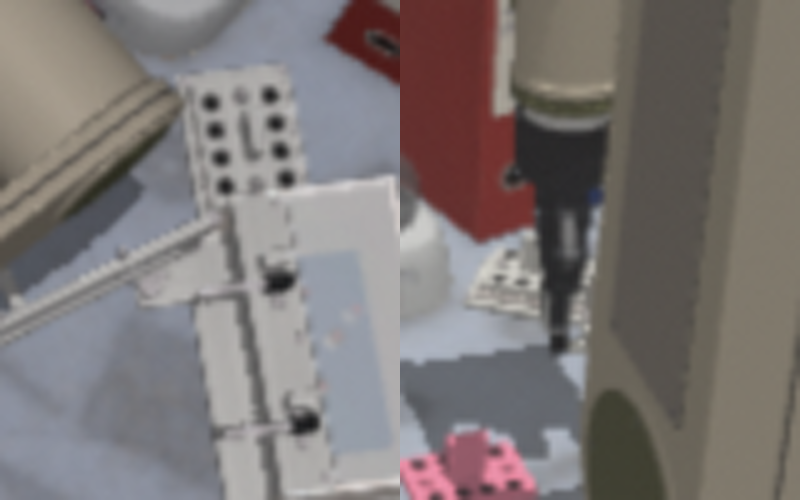

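The picture shows the gate swung to about 70°. Both tabs are against their posts at (280,280) and (305,422), and the carrier is seated. I'll hand in while holding.

```bash
python3 -c "
from bench import job
print(job.hand_in())"
```

```text
the job is handed in; nothing more can be done
None
```

I handed the job in at about 21 s: the carrier is seated on its pins and released, the catches were released hinge-side first, and the gripper is holding the gate at about 71°; I saw no contact with the bottle, beaker or timer, though I did not check them in a picture at the end.

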